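Fetch the long bread turner out of the half-lidded chest

TASK

Slide the teal lid of the wooden utensil chest open as far as it will go, until you feel it come up against its stop, and leave it open. The dark wooden bread turner inside is longer than the opening, so draw it out on a slant, handle first, without wrenching it against the chest, and finish still holding it: level, in your grip alone, the whole of it a good hand's breadth higher than the chest. Leave the teapot, the sugar bowl and the glass cups standing where they are.

Things in the scene. Friction and masses are not known exactly. Their poses are not given: they have to be found in the camera images.
- chest: pine utensil chest, fixed, 154 mm (its x) by 370 mm (its y) outside; origin: centre of its underside. Floor top at z 8 mm, walls 12 mm, inside 130 by 346 mm. Long side walls with guide rails 94 mm high; end wall at +y 82 mm high; end wall at -y 94 mm high (the lid's stop). The -y half of its top is a fixed board, the +y half is closed by the lid.
- fixed_edge (a point): middle of the lower edge of the chest's fixed top board, where the hole begins: chest x 0, y +8, z 74 mm. The board is 8 mm thick and runs from here to the -y end wall; the open lid lies on it (z 84 to 92 mm) and sticks out 6 mm past it, to y +14.
- opening (a point): centre of the hole in the chest's top when the lid is fully open: chest x 0, y +93.5, z 82 mm. The hole is 159 mm long (chest y +14 to +173) and 130 mm wide (x).
- rest (a point): middle of the top of a bar across the chest floor, 12 mm wide, chest y +44 to +56, top at z 36 mm; it props up the turner's handle
- lid (a joint): sliding lid of the chest, m: 0 closed, grows as it slides towards the chest's -y over the fixed board; stops at 0.170 (fully open). Starts closed or up to 60 mm ajar. About 2.5 N of friction; stays where it is left.
- lid_grip (a point): centre of the wooden batten on the lid, its handle: 90 mm (chest x) by 20 mm (chest y) by 24 mm tall. It stands on the teal lid board (128 by 186 by 8 mm, centred under it), whose top is 12 mm below this point, at chest z 92 mm. Moves with the lid.
- turner_grip (a point): point in the handle of the dark wooden bread turner (long spatula, 290 mm, 0.06 to 0.12 kg): 45 mm from the handle's end, mid-section. Handle 20 mm wide, 16 mm thick, 190 mm long, then blade 54 mm wide, 7 mm thick; flat underside. Site y: towards the handle's end, x across, z out of the upper face. At first the blade lies on the chest floor under the fixed board, the handle slopes up 8 degrees over the rest.
- handle_end (a point): middle of the end of the turner's handle, 8 mm above the underside, 45 mm beyond turner_grip
- blade_end (a point): middle of the end of the turner's blade, 3.5 mm above the underside, 245 mm behind turner_grip along the turner
- teapot: stainless steel teapot with a hinged flip lid (closed), 163 mm tall, body 128 mm across, 220 mm from spout (its -y) to handle (its +y); origin: centre of its underside. Bystander.
- sugar_bowl: green ceramic sugar bowl with a twist-on cap, 117 mm tall, 116 mm across; origin: centre of its underside. Bystander.
- cup0: clear glass tea cup standing upside down on the blue tray, 82 mm tall, 62 mm across at the mouth (below), 49 mm at the top; origin: centre of its underside. Bystander.
- cup1: clear glass tea cup standing upside down on the blue tray, 82 mm tall, 62 mm across at the mouth (below), 49 mm at the top; origin: centre of its underside. Bystander.
- cup2: clear glass tea cup standing upside down on the blue tray, 82 mm tall, 62 mm across at the mouth (below), 49 mm at the top; origin: centre of its underside. Bystander.
- cup3: clear glass tea cup standing upside down on the plank shelf, 82 mm tall, 62 mm across at the mouth (below), 49 mm at the top; origin: centre of its underside. Bystander.
- cup4: clear glass tea cup standing upside down on the plank shelf, 82 mm tall, 62 mm across at the mouth (below), 49 mm at the top; origin: centre of its underside. Bystander.
- cup5: clear glass tea cup standing upside down on the plank shelf, 82 mm tall, 62 mm across at the mouth (below), 49 mm at the top; origin: centre of its underside. Bystander.

How it is judged:
By the outcome, as a careful person would: the job done as asked, in the order asked, and still so for the second after the job is handed in, while the arm keeps its last pose, push and grip.
It also fails if it takes over 61 s, if anything falls off the work surface, if the arm or the gripper's body presses on something with over 40 N, if the wrist force passes 120 N, or if a joint passes its speed limit or range.

ROBOT

A 6-joint arm with a two-finger parallel gripper is mounted at the origin on the work surface. World frame = base frame: x ahead of the robot, y to its left, z up, the work surface at z = 0. Lengths are in m, angles in rad, forces in N, time in s.
With the tool pointing down it reaches from about 0.425 to 1.125 m from the base axis. Payload 14.9 kg.
Tool frame: the origin (TCP) lies between the finger pads; the fingertips stand 11 mm ahead of it and the grasp point (between the pads) lies 8 mm behind it (ctrl.finger_overhang is the distance from the TCP to the fingertips, in m); z points along the fingers, x is the direction in which the jaws open and shut, and the axes are right-handed (so a half turn about z gives the same grasp; the last joint's range is limited). The gripper opens to 91 mm and grips with 3 to 60 N. Pads are 32 mm wide; open, the fingers measure 118 mm over their backs; the gripper's body (76 mm by 178 mm) begins 60 mm behind the grasp point.
Start: joints at [1.142, 0.379, 1.734, -0, 1.028, -0.033], TCP at [0.27, 0.646, 0.225] pointing down, gripper open.
Joint ranges: [-2.77, 2.77], [-0.74, 2.19], [0, 2.66], [-1.06, 4.2], [0.31, 2.87], [-3.08, 3.08]. Speed limits (rad/s): [1.89, 1.89, 2.39, 3.14, 3.14, 3.14].

INTERFACE

Orientations are given as a unit quaternion [x, y, z, w].
In Python, from bench import ctrl gives the robot as it stands.
- The arm moves only by the tool arm_command, never from a script. Its argument "series" is a list that holds one entry, the list of rows, each a list of 5 numbers: the shift along the tool's x, y, z as a fraction of full scale, then the turn about the tool's z as a fraction of full scale, then the closure, from 0 (fully open) to 1 (shut). A call has 1 to 5 rows; each row is the pose to reach, as a shift and turn from the pose commanded when the call began, along the tool's axes at that moment, turning the shorter way round; what a row does not reach only later rows make up. Full scale, the value 1, is 0.25 m for a shift and 360 degrees for a turn. A row lasts 1/8 s, in which the tool goes at most 62.5 mm and 10.7 degrees, less where a joint would pass 70% of its speed; a pose out of reach is approached as far as the arm can. A call with a number of a shift or a turn outside -1 to 1 is refused whole. A call with a gripper value outside its range is refused whole. The fingers move at their own pace and stop on an object; "newtons" is the grip in N (left out, the last holds). Time passes only in rows, so rows that repeat a pose let the fingers close. It gives the time, the measured TCP pose, the force and the opening at its end, in the units of the state.
- ctrl.read_state(): the state, without advancing time (a new reading comes with each control period).
- ctrl.get_image(name): name is "scene" or "side" or "wrist"; returns a dict with "frame" (480x640x3 uint8, blue, green, red), "z_map" (480x640 float32, m along the optical axis (not along the pixel's ray), 0 where there is no reading), "vertical_fov" (degrees; the focal length in pixels is half the picture's height over the tangent of half this angle, whatever the lens; pixels are square), "cx", "cy" (the principal point, pixels), "rvec" (rotation vector, rad) and "tvec" (3), from world to camera coordinates, as OpenCV has them. Camera axes: x right, y down, z forward; pixel columns grow to the right and rows downward; lengths in m; the calibration is good to about 2 mm. The wrist camera is an equidistant fisheye: a pixel r from the principal point sees the ray r / f radians off the axis. A picture is of the moment at which its call begins.
- ctrl.close_job(): hands the job in, once; it reports no verdict.
The state is a dict: "clock": time; "joints": joint angles; "qvel": joint speeds; "tau": joint torques, N m; "position": TCP position; "eef_rot": TCP orientation; "ft_force": force on the tool from outside, world axes, zero at the start; "moment": the same for the moment, N m; "grip_width": finger opening in m.
Only numpy, scipy, OpenCV 4.12 (cv2) and the standard library are available. Lean on these libraries where they do the work, as an engineer would, in place of code of your own. Each camera call takes 0.05 s, during which the arm holds its last target.

## Working session

There is one attempt and no reset: what is moved stays moved. The work goes in short steps, Python scripts to look and compute and a tool call to move; the robot and the scene stay as the last step left them, time stands still between calls to the robot, and variables do not carry over. Pictures are saved under pics/ and viewed, and the job is handed in when it is done.

Besides the shell and the picture viewer there is one more tool, called after "Emit:" as name([rows], argument=value, ...), one row to a line, values as JSON. arm_command: Moves the arm, as the interface text tells. Shift numbers are shares of 0.25 m and turn numbers shares of 360 degrees, none past 1 either way. Its arguments: {"type":"object","properties":{"series":{"type":"array"},"newtons":{"type":"number"}},"required":["series"]}

```bash
ls -la; mkdir -p pics
cat > h.py <<'E'
import numpy as np, cv2, json
from scipy.spatial.transform import Rotation as R
from bench import ctrl
def cam(name,save=None):
    im=ctrl.get_image(name)
    if save: cv2.imwrite('pics/'+save,im['frame'])
    np.savez('/tmp/%s.npz'%name,**{k:np.array(v) for k,v in im.items()})
    return im
def load(name):
    d=np.load('/tmp/%s.npz'%name); return {k:d[k] for k in d.files}
def ray(im,u,v,fish=False):
    f=240/np.tan(np.radians(float(im['vertical_fov']))/2)
    x=(u-im['cx'])/f;y=(v-im['cy'])/f
    if fish:
        r=np.hypot(x,y);s=np.sin(r)/max(r,1e-9);d=np.array([x*s,y*s,np.cos(r)])
    else: d=np.array([x,y,1.])
    Rm=cv2.Rodrigues(np.array(im['rvec'],float))[0];t=np.array(im['tvec'],float).ravel()
    return -Rm.T@t, Rm.T@d
def onz(im,u,v,z,fish=False):
    o,d=ray(im,u,v,fish); return o+d*(z-o[2])/d[2]
def px(im,u,v):
    o,d=ray(im,u,v); return o+d*im['z_map'][v,u]
def proj(im,P):
    f=240/np.tan(np.radians(float(im['vertical_fov']))/2)
    Rm=cv2.Rodrigues(np.array(im['rvec'],float))[0];t=np.array(im['tvec'],float).ravel()
    c=np.atleast_2d(P)@Rm.T+t
    return np.c_[c[:,0]/c[:,2]*f+im['cx'],c[:,1]/c[:,2]*f+im['cy']]
def cloud(im):
    f=240/np.tan(np.radians(float(im['vertical_fov']))/2)
    v,u=np.mgrid[:480,:640];z=im['z_map']
    c=np.stack([(u-im['cx'])/f*z,(v-im['cy'])/f*z,z],-1)
    Rm=cv2.Rodrigues(np.array(im['rvec'],float))[0];t=np.array(im['tvec'],float).ravel()
    return (c-t)@Rm
E
python3 - <<'E'
from h import *
for n in ['scene','side','wrist']:
    im=cam(n,n+'0.png'); o,d=ray(im,320,240); print(n,im['vertical_fov'],im['cx'],im['cy'],o,d)
print(ctrl.read_state(), ctrl.finger_overhang)
E
```

```text
total 12
drwxr-xr-x  3 agent agent 4096 Dec  6 21:29 .
drwxr-xr-x 23 root  root  4096 Dec  6 21:29 ..
drwxr-xr-x  2 agent agent 4096 Dec  6 21:29 pics
scene 54.084756646241026 310.4247699441857 247.13173676919578 [ 1.34560378 -0.41973689  1.18722955] [-0.5722064   0.33584784 -0.74861933]
side 47.39166414980477 320.72258102378186 242.23693985763916 [0.24821601 1.45516844 1.02140603] [ 0.1718062  -0.82672773 -0.5357447 ]
wrist 65.70646984690485 323.83756534305604 241.13306172245254 [0.19162895 0.67822948 0.38314374] [ 0.26871342 -0.12473511 -0.95517023]
{'clock': 0.15, 'joints': array([ 1.14171955e+00,  3.79273384e-01,  1.73464628e+00, -1.33692106e-06,
        1.02847355e+00, -3.32786191e-02]), 'qvel': array([-0.00112608, -0.00195373, -0.0024457 , -0.00068259,  0.00036363,
        0.0012243 ]), 'tau': array([-2.22761912e-03, -7.64102697e+01, -4.34655118e+01,  6.50491496e-02,
        4.09285782e-02, -5.53991310e-05]), 'position': array([0.26975438, 0.64562646, 0.22444939]), 'eef_rot': array([ 8.32329233e-01,  5.54281416e-01, -3.40060736e-04,  2.11146027e-04]), 'ft_force': array([-0.12446234, -0.14517993, -0.21635119]), 'moment': array([-0.012239  , -0.02293938,  0.0338565 ]), 'grip_width': 0.09129267711076204} 0.011
```

View pics/scene0.png

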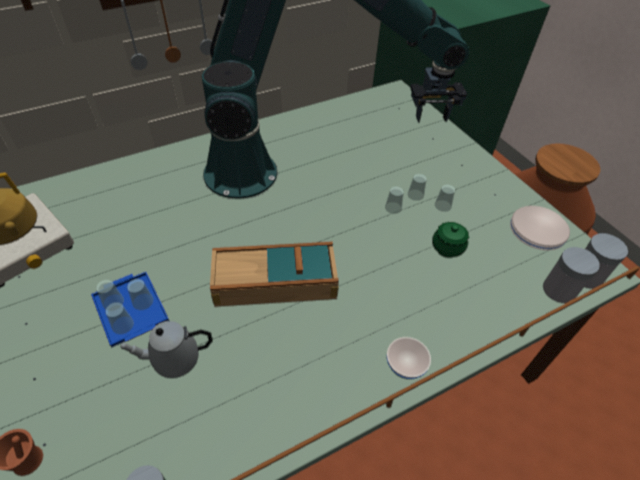

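View pics/side0.png

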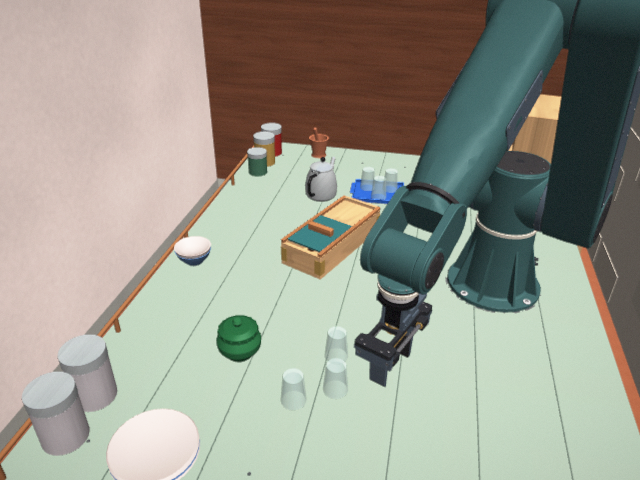

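View pics/wrist0.png

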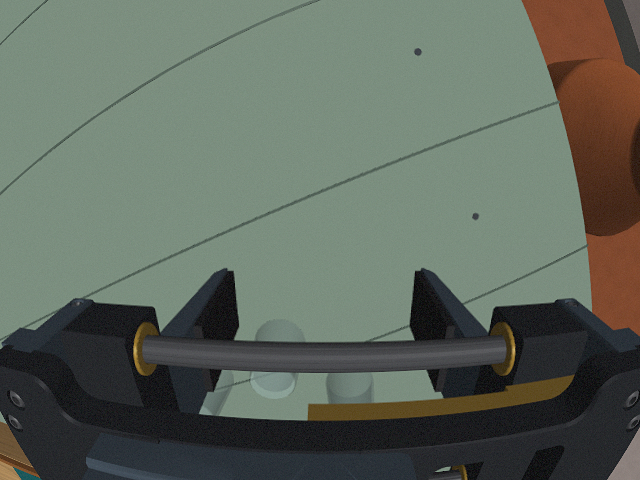

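Run:
```python
from h import *
for n in ['scene','side']:
    im=load(n); C=cloud(im); f=im['frame']; hsv=cv2.cvtColor(f,cv2.COLOR_BGR2HSV)
    reg=(C[...,2]>0.07)&(C[...,2]<0.14)&(im['z_map']>0)
    lo,hi=((205,235),(345,310)) if n=='scene' else ((270,185),(390,280))
    m=np.zeros_like(reg); m[lo[1]:hi[1],lo[0]:hi[0]]=1
    teal=reg&m&(hsv[...,0]>80)&(hsv[...,0]<105)&(hsv[...,1]>120)
    wood=reg&m&(hsv[...,0]<25)&(hsv[...,1]>60)
    for nm,k in (('teal',teal),('wood',wood)):
        P=C[k]; print(n,nm,k.sum(),np.percentile(P[:,2],[5,50,95]))
        r=cv2.minAreaRect(P[:,:2].astype(np.float32)*1000); print(r)
    bat=wood&(C[...,2]>0.105); P=C[bat]; print('batten',bat.sum(),P.mean(0),cv2.minAreaRect(P[:,:2].astype(np.float32)*1000))
    c=f[lo[1]-10:hi[1]+10,lo[0]-10:hi[0]+10]; s=5; cv2.imwrite(f'pics/{n}crop.png',cv2.resize(c,None,fx=s,fy=s,interpolation=cv2.INTER_CUBIC))
```

```text
scene teal 1646 [0.08694961 0.09100245 0.09470886]
((557.4406127929688, -27.883865356445312), (181.4751739501953, 124.89409637451172), 66.39295196533203)
scene wood 3623 [0.07579505 0.08288063 0.09803932]
((531.2899780273438, -97.56260681152344), (370.156005859375, 161.42115783691406), 67.59083557128906)
batten 168 [ 0.56264104 -0.0315434   0.11422038] ((559.0188598632812, -30.11028289794922), (19.479286193847656, 93.53296661376953), 67.8446044921875)
side teal 837 [0.08707626 0.09081039 0.09433842]
((558.4970092773438, -28.975242614746094), (191.53878784179688, 128.9555206298828), 67.43094635009766)
side wood 2091 [0.07374463 0.08375825 0.11032059]
((528.362548828125, -93.763671875), (381.21551513671875, 164.01199340820312), 67.38679504394531)
batten 145 [ 0.55394542 -0.02310261  0.11251634] ((556.3092041015625, -26.02562713623047), (30.37554931640625, 92.90599060058594), 67.18789672851562)
```

```bash
cat >> h.py <<'E'
A=np.radians(67.5); U=np.array([np.cos(A),np.sin(A)]); X=np.array([np.sin(A),-np.cos(A)]); C0=np.array([.530,-.096])
def c2w(x,y,z): return np.r_[C0+x*X+y*U,z]
def w2c(P): d=np.array(P)[:2]-C0; return np.r_[d@X,d@U,P[2]]
def move(tgt,tx=None,s=None):
    s=s or ctrl.read_state(); Rm=R.from_quat(s['eef_rot'])
    d=Rm.inv().apply(np.array(tgt)-s['position'])/.25
    t=0
    if tx is not None:
        l=Rm.inv().apply(np.r_[tx,0]); a=np.arctan2(l[1],l[0]); a=(a+np.pi/2)%np.pi-np.pi/2; t=a/2/np.pi
    print('shift',d.round(3),'turn',round(t,4),'deg',round(t*360,1)); return d,t
def st():
    s=ctrl.read_state(); print(round(s['clock'],2),'pos',s['position'].round(4),'chest',w2c(s['position']).round(4),'F',s['ft_force'].round(2),'M',s['moment'].round(2),'w',round(s['grip_width'],4),'txyaw',np.degrees(np.arctan2(*R.from_quat(s['eef_rot']).as_matrix()[1::-1,0])).round(2),'j',s['joints'].round(2),R.from_quat(s['eef_rot']).as_matrix()[:,2].round(3))
    return s
E
python3 - <<'E'
from h import *
s=st(); print(w2c(s['position']))
move(c2w(0,.125,.225),X)
print(c2w(0,.125,.225))
E
```

```text
0.15 pos [0.2698 0.6456 0.2244] chest [-0.5242  0.5856  0.2244] F [-0.12 -0.15 -0.22] M [-0.01 -0.02  0.03] w 0.0913 txyaw 67.32 j [ 1.14  0.38  1.73 -0.    1.03 -0.03] [-0.    -0.001 -1.   ]
[-0.52424376  0.58558182  0.22444939]
shift [-1.836e+00  2.103e+00 -1.000e-03] turn 0.2495 deg 89.8
[0.57783543 0.01948494 0.225     ]
```

Emit:
arm_command([
  [[-0.79,0.9,0,0.14,0.4],[-0.79,0.9,0,0.14,0.4],[-0.79,0.9,0,0.14,0.4],[-0.79,0.9,0,0.14,0.4],[-0.79,0.9,0,0.14,0.4]],
])

```text
clock: 0.78
position: [0.4019, 0.3748, 0.2249]
eef_rot: [0.99, 0.144, -0.0, 0.0]
ft_force: [1.2, 0.5, -0.1]
grip_width: 0.0547
```

Run:
```python
from h import *
st(); move(c2w(0,.125,.225),X)
```

```text
0.78 pos [0.4019 0.3748 0.2249] chest [-0.2985  0.3859  0.2249] F [ 1.19  0.55 -0.11] M [-0.09 -0.   -0.01] w 0.0547 txyaw 16.6 j [ 0.71  0.14  2.04 -0.    0.96  0.42] [-0. -0. -1.]
shift [ 0.268  1.563 -0.   ] turn 0.1086 deg 39.1
```

Emit:
arm_command([
  [[0.14,0.8,0,0.108,0.55],[0.14,0.8,0,0.108,0.55],[0.14,0.8,0,0.108,0.55],[0.14,0.8,0,0.108,0.55],[0.14,0.8,0,0.108,0.55]],
])

```text
clock: 1.4
position: [0.4933, 0.1948, 0.2248]
eef_rot: [0.982, -0.191, -0.0, 0.0]
ft_force: [0.3, 0.8, -0.4]
grip_width: 0.0409
```

Run:
```python
from h import *
st(); move(c2w(0,.125,.225),X)
```

```text
1.4 pos [0.4933 0.1948 0.2248] chest [-0.1451  0.2546  0.2248] F [ 0.27  0.83 -0.37] M [-0.04  0.11  0.03] w 0.0409 txyaw -22.05 j [ 0.33  0.11  2.08 -0.    0.95  0.72] [-0. -0. -1.]
shift [ 0.577  0.523 -0.001] turn 0.0012 deg 0.4
```

Emit:
arm_command([
  [[0.577,0.523,0,0.001,0.55],[0.577,0.523,0,0.001,0.55],[0.577,0.523,0,0.001,0.55],[0.577,0.523,0,0.001,0.55],[0.577,0.523,0,0.001,0.55]],
])

```text
clock: 2.02
position: [0.5776, 0.0213, 0.2246]
eef_rot: [0.981, -0.193, -0.0, -0.0]
ft_force: [0.2, 0.5, -0.3]
grip_width: 0.0411
```

Run:
```python
from h import *
s=st(); move(c2w(0,.125,.109),X)
im=cam('wrist','wrist1.png'); cam('side','side1.png')
```

```text
2.02 pos [0.5776 0.0213 0.2246] chest [-0.0009  0.1266  0.2246] F [ 0.22  0.55 -0.28] M [-0.06  0.08  0.01] w 0.0411 txyaw -22.23 j [-0.    0.19  1.98  0.    0.97  0.38] [-0.001  0.    -1.   ]
shift [0.004 0.006 0.462] turn 0.0008 deg 0.3
```

View pics/wrist1.png

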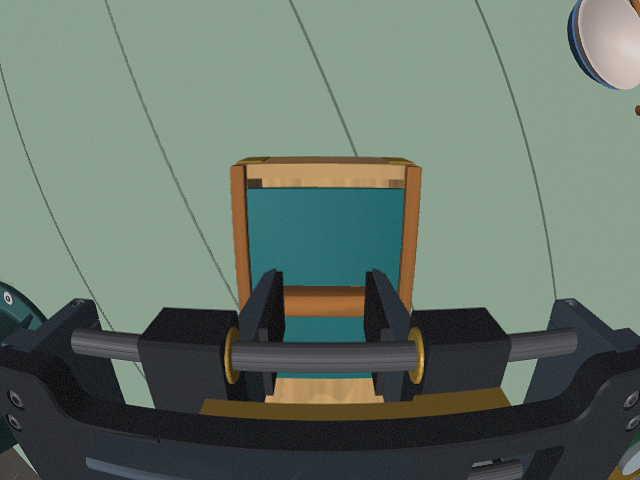

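View pics/side1.png

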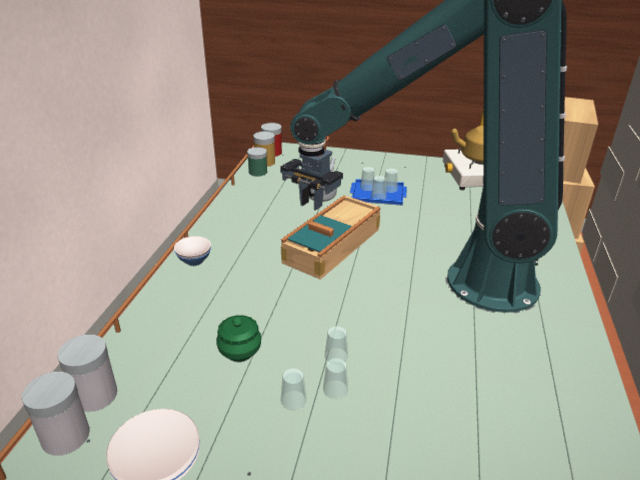

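Run:
```python
from h import *
im=load('wrist'); print(ray(im,320,240,True))
c=im['frame'][140:400,220:430]; cv2.imwrite('pics/w1crop.png',cv2.resize(c,None,fx=2.3,fy=2.3,interpolation=cv2.INTER_CUBIC))
for nm,u,v,z in [('L rail outer top',231,166,.094),('R rail outer top',421,166,.094),('lid far L',248,189,.092),('lid far R',405,189,.092),('bat far edge L',287,287,.116),('bat far R',365,287,.116),('bat near top',325,296,.116),('bat near bottom',325,315,.092)]:
    print(nm,w2c(onz(im,u,v,z,True)).round(4))
```

```text
(array([0.61008481, 0.09963279, 0.38340979]), array([-0.12116883, -0.26977926, -0.95526816]))
L rail outer top [-0.0743  0.183   0.094 ]
R rail outer top [0.0765 0.1838 0.094 ]
lid far L [-0.0615  0.1638  0.092 ]
lid far R [0.0647 0.1645 0.092 ]
bat far edge L [-0.0294  0.0896  0.116 ]
bat far R [0.0324 0.0899 0.116 ]
bat near top [0.0007 0.082  0.116 ]
bat near bottom [0.001  0.0515 0.092 ]
```

View pics/w1crop.png

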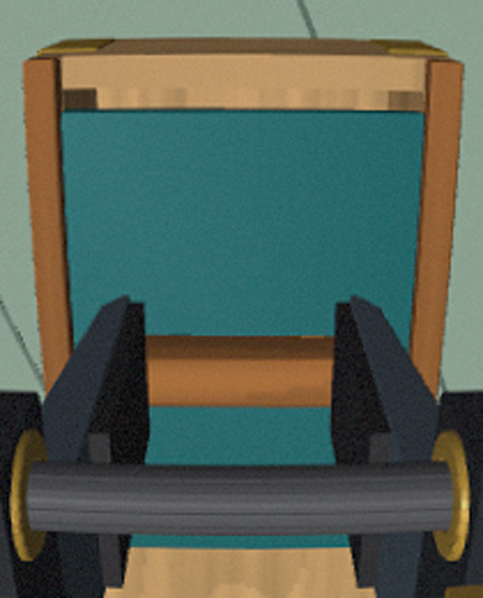

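```bash
sed -i 's/C0=np.array(\[.530,-.096\])/C0=np.array([.530,-.096])+.001*X-.0015*U/' h.py
python3 - <<'E'
from h import *
s=st(); move(c2w(0,.125,.109),X); move(c2w(0,-.1,.109),X)
E
```

```text
2.12 pos [0.5774 0.022  0.2248] chest [-0.0024  0.1286  0.2248] F [-0.64  1.3  -0.22] M [-0.06  0.03 -0.  ] w 0.0408 txyaw -22.18 j [-0.    0.19  1.98  0.    0.97  0.38] [-0.  0. -1.]
shift [0.01  0.015 0.463] turn 0.0009 deg 0.3
shift [0.005 0.915 0.463] turn 0.0009 deg 0.3
```

Emit:
arm_command([
  [[0.008,0,0.46,0,0.55],[0.008,0,0.46,0,0.55],[0.008,0.06,0.46,0,0.55],[0.008,0.08,0.46,0,0.55]],
])

```text
clock: 2.62
position: [0.5718, 0.0015, 0.1107]
eef_rot: [0.981, -0.193, -0.0, -0.0]
ft_force: [0.4, -0.6, 0.4]
grip_width: 0.0412
```

Run:
```python
from h import *
s=st(); move(c2w(0,-.1,.109),X)
```

```text
2.62 pos [0.5718 0.0015 0.1107] chest [0.0003 0.1076 0.1107] F [ 0.41 -0.57  0.37] M [-0.11  0.08 -0.03] w 0.0412 txyaw -22.26 j [-0.04  0.35  2.04  0.    0.76  0.35] [-0.  0. -1.]
shift [-0.005  0.83   0.007] turn 0.0007 deg 0.2
```

Emit:
arm_command([
  [[0,0.08,0.0,0,0.55],[0,0.16,0.0,0,0.55],[0,0.26,0.0,0,0.55],[0,0.36,0,0,0.55],[0,0.46,0,0,0.55]],
])

```text
clock: 3.25
position: [0.5281, -0.1067, 0.1108]
eef_rot: [0.981, -0.194, 0.001, -0.0]
ft_force: [2.3, 3.2, 2.9]
grip_width: 0.041
```

Run:
```python
from h import *
s=st(); im=cam('side','side2.png'); f=im['frame'][150:300,240:420]; cv2.imwrite('pics/side2c.png',cv2.resize(f,None,fx=4,fy=4,interpolation=cv2.INTER_CUBIC))
```

```text
3.25 pos [ 0.5281 -0.1067  0.1108] chest [ 0.0014 -0.0091  0.1108] F [2.29 3.18 2.85] M [ 0.33 -0.34 -0.04] w 0.041 txyaw -22.36 j [-0.24  0.3   2.1   0.    0.73  0.15] [ 0.001 -0.    -1.   ]
```

View pics/side2c.png

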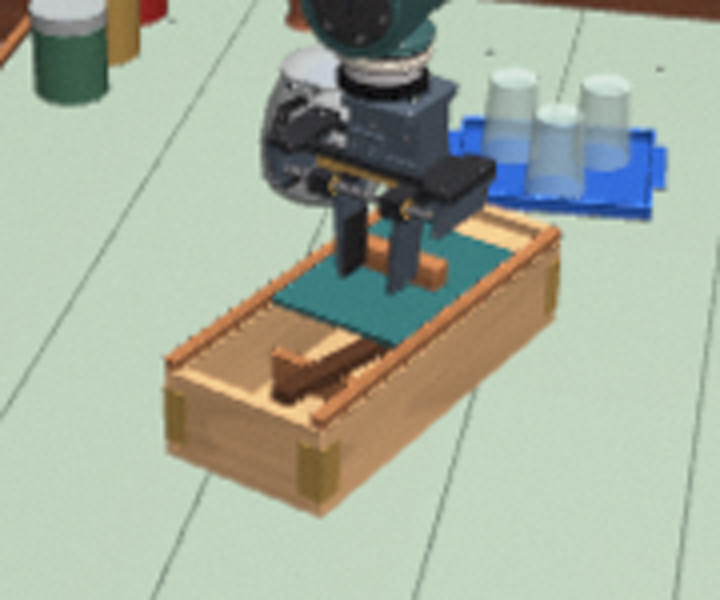

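Emit:
arm_command([
  [[0,0.06,0.0,0,0.55],[0,0.1,0.0,0,0.55],[0,0.14,0.0,0,0.55]],
])

```text
clock: 3.68
position: [0.5151, -0.1379, 0.11]
eef_rot: [0.981, -0.193, 0.0, -0.0]
ft_force: [0.5, 3.0, 1.3]
grip_width: 0.0411
```

Run:
```python
from h import *
s=st()
```

```text
3.67 pos [ 0.5151 -0.1379  0.11  ] chest [ 0.0013 -0.0429  0.11  ] F [0.52 3.01 1.31] M [ 0.34 -0.03 -0.1 ] w 0.0411 txyaw -22.31 j [-0.31  0.3   2.12  0.    0.73  0.08] [ 0.  0. -1.]
```

Emit:
arm_command([
  [[0,0.02,0.0,0,0.55],[0,0.04,0.0,0,0.55]],
])

```text
clock: 3.92
position: [0.5116, -0.1465, 0.11]
eef_rot: [0.981, -0.194, 0.0, -0.0]
ft_force: [15.8, 40.5, 5.5]
grip_width: 0.041
```

Run:
```python
from h import *
s=st()
```

```text
3.92 pos [ 0.5116 -0.1465  0.11  ] chest [ 0.0013 -0.0522  0.11  ] F [15.83 40.53  5.5 ] M [ 7.31 -2.49 -0.38] w 0.041 txyaw -22.34 j [-0.32  0.29  2.12  0.    0.73  0.07] [ 0.     0.001 -1.   ]
```

Emit:
arm_command([
  [[0,-0.04,0.0,0,0.55],[0,-0.1,-0.05,0,0.55],[0,-0.3,-0.3,0,0.55],[0,-0.5,-0.5,0,0.55],[0,-0.5,-0.5,0,0.55]],
])

```text
clock: 4.55
position: [0.5606, -0.0289, 0.2383]
eef_rot: [0.981, -0.192, 0.002, -0.0]
ft_force: [0.2, -0.3, -0.1]
grip_width: 0.0411
```

Run:
```python
from h import *
s=st(); im=cam('side','side3.png'); f=im['frame'][150:300,240:420]; cv2.imwrite('pics/side3c.png',cv2.resize(f,None,fx=4,fy=4,interpolation=cv2.INTER_CUBIC)); cam('wrist','wrist3.png'); cam('scene','scene3.png')
```

```text
4.55 pos [ 0.5606 -0.0289  0.2383] chest [0.0016 0.0752 0.2383] F [ 0.17 -0.32 -0.13] M [-0.05  0.09  0.05] w 0.0411 txyaw -22.19 j [-0.09  0.14  2.01 -0.    0.98  0.29] [ 0.004 -0.001 -1.   ]
```

View pics/side3c.png

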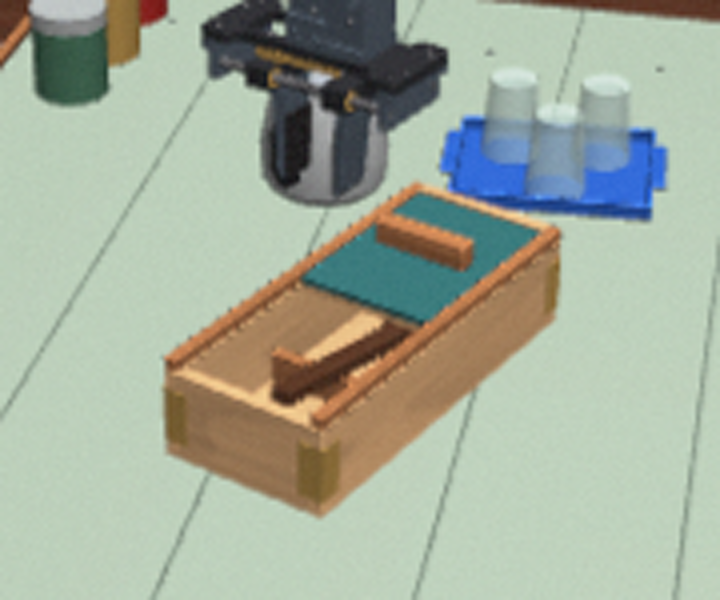

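View pics/wrist3.png

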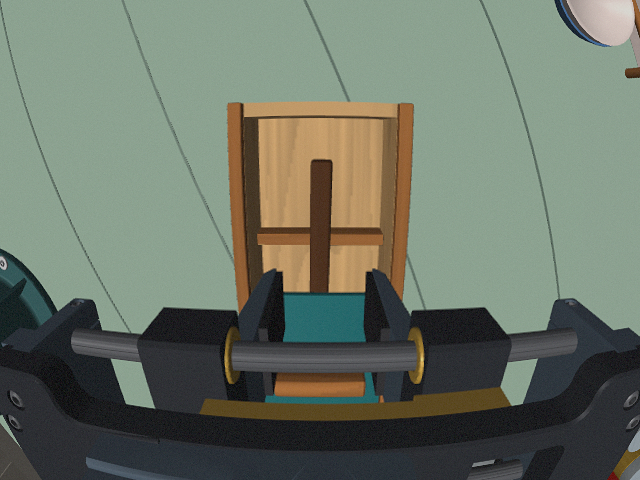

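View pics/scene3.png

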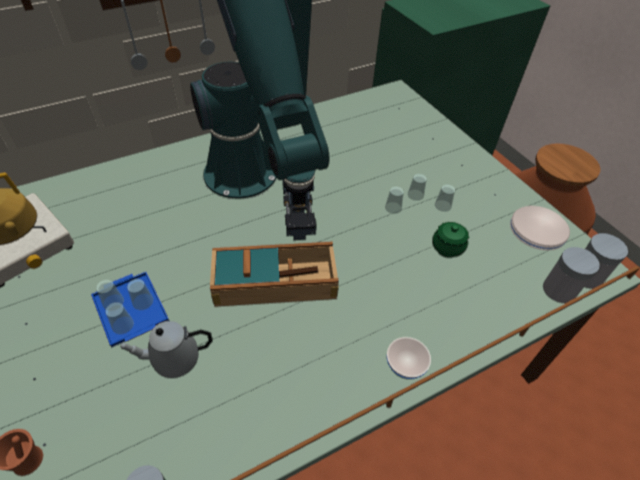

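Run:
```python
from h import *
im=load('wrist'); f=im['frame']
hsv=cv2.cvtColor(f,cv2.COLOR_BGR2HSV)
for v in [158,162,166,180,200,220,250,270,285]:
    g=f[v,295:350].astype(int).sum(1); i=np.where(g<200)[0]
    print(v, (295+i.min(),295+i.max()) if len(i) else None)
print('lid edge',w2c(onz(im,325,293,.092,True)).round(4))
print('bar top edges', w2c(onz(im,290,230,.036,True)).round(4), w2c(onz(im,290,239,.036,True)).round(4))
for u in(228,413): print('rail',w2c(onz(im,u,104,.094,True)).round(4))
print('rail L low', w2c(onz(im,237,260,.094,True)).round(4))
for z in(.06,.064,.068): print('end L/R',z,w2c(onz(im,311,161,z,True)).round(4),w2c(onz(im,332,161,z,True)).round(4))
c=f[90:300,220:420]; cv2.imwrite('pics/w3crop.png',cv2.resize(c,None,fx=2.8,fy=2.8,interpolation=cv2.INTER_CUBIC))
s=load('scene'); C=cloud(s); h2=cv2.cvtColor(s['frame'],cv2.COLOR_BGR2HSV)
```

```text
158 None
162 (np.int64(311), np.int64(331))
166 (np.int64(311), np.int64(331))
180 (np.int64(311), np.int64(331))
200 (np.int64(310), np.int64(330))
220 (np.int64(311), np.int64(330))
250 (np.int64(310), np.int64(329))
270 (np.int64(310), np.int64(328))
285 (np.int64(310), np.int64(327))
lid edge [0.0047 0.016  0.092 ]
bar top edges [-0.0306  0.0596  0.036 ] [-0.0308  0.0501  0.036 ]
rail [-0.0757  0.1832  0.094 ]
rail [0.0756 0.1837 0.094 ]
rail L low [-0.0736  0.0481  0.094 ]
end L/R 0.06 [-0.0085  0.1314  0.06  ] [0.0106 0.1315 0.06  ]
end L/R 0.064 [-0.0083  0.1318  0.064 ] [0.0105 0.1318 0.064 ]
end L/R 0.068 [-0.0082  0.1321  0.068 ] [0.0104 0.1322 0.068 ]
```

View pics/w3crop.png

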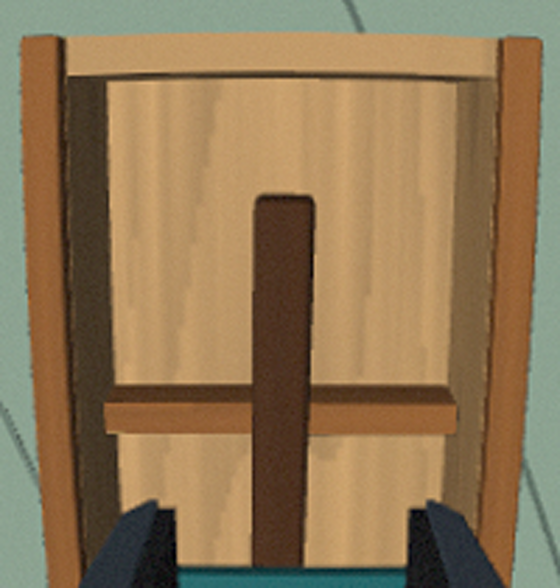

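Run:
```python
from h import *
im=load('wrist')
P=[]
for v,l,r in [(166,311,331.5),(200,310.3,330.7),(250,310,329.5),(285,310,327.8)]:
    z=.064
    for _ in range(4):
        p=w2c(onz(im,(l+r)/2,v,z,True)); z=.064-(.132-p[1])*np.tan(np.radians(8))
    w=w2c(onz(im,r,v,z,True))[0]-w2c(onz(im,l,v,z,True))[0]
    P.append(p); print(p.round(4),'w',w.round(4))
P=np.array(P); k=np.polyfit(P[:,1],P[:,0],1); print(np.degrees(np.arctan(k[0])), np.polyval(k,.088))
s=st(); move(c2w(np.polyval(k,.088),.088,.055),X)
s=st(); move(c2w(np.polyval(k,.088),.088,.125),X)
```

```text
[0.0009 0.1272 0.0633] w 0.0184
[0.0003 0.095  0.0588] w 0.0189
[-0.0003  0.0436  0.0516] w 0.0192
[-0.0011  0.0034  0.0459] w 0.0184
0.8899424522379469 0.0002430956226663341
4.7 pos [ 0.559  -0.0305  0.2352] chest [0.0007 0.0731 0.2352] F [-0.06 -0.42 -0.86] M [-0.11  0.14  0.01] w 0.0408 txyaw -22.22 j [-0.1   0.15  2.01 -0.    0.98  0.29] [ 0.001 -0.    -1.   ]
shift [-0.002 -0.06   0.721] turn 0.0008 deg 0.3
4.7 pos [ 0.559  -0.0305  0.2352] chest [0.0007 0.0731 0.2352] F [-0.06 -0.42 -0.86] M [-0.11  0.14  0.01] w 0.0408 txyaw -22.22 j [-0.1   0.15  2.01 -0.    0.98  0.29] [ 0.001 -0.    -1.   ]
shift [-0.002 -0.06   0.441] turn 0.0008 deg 0.3
```

Emit:
arm_command([
  [[-0.002,-0.06,0.25,0.003,0.55],[-0.002,-0.06,0.5,0.003,0.55],[-0.002,-0.06,0.66,0.003,0.55],[-0.002,-0.06,0.72,0.003,0.55],[-0.002,-0.06,0.74,0.003,0.55]],
])

```text
clock: 5.32
position: [0.5635, -0.0175, 0.0492]
eef_rot: [0.979, -0.203, -0.001, 0.0]
ft_force: [0.5, 0.4, 0.8]
grip_width: 0.0405
```

Run:
```python
from h import *
s=st(); move(c2w(0.0002,.088,.05),X)
cam('wrist','wrist4.png')
```

```text
5.33 pos [ 0.5635 -0.0175  0.0492] chest [-0.      0.0868  0.0492] F [0.5  0.37 0.85] M [-0.1   0.07  0.  ] w 0.0405 txyaw -23.43 j [-0.07  0.44  2.06 -0.    0.64  0.34] [-0.002  0.    -1.   ]
shift [ 0.001 -0.005 -0.003] turn -0.0026 deg -0.9
```

View pics/wrist4.png

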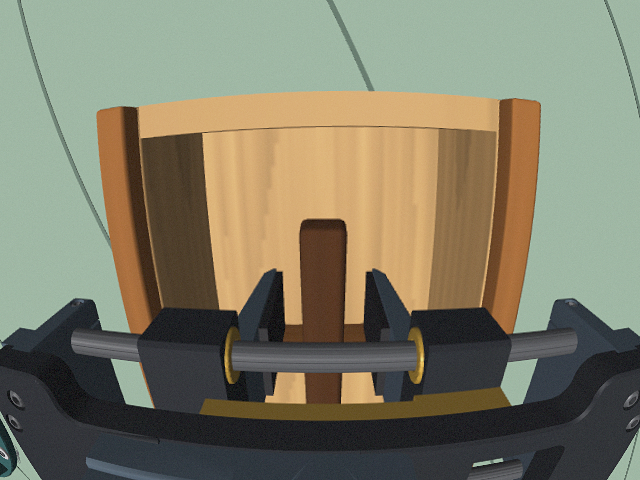

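Handle (end at 323,222) lies centred between the fingers. Close lightly.

Emit:
arm_command([
  [[0,0,0,0,0.8],[0,0,0,0,0.9],[0,0,0,0,1],[0,0,0,0,1],[0,0,0,0,1]],
], newtons=4)

```text
clock: 6.0
position: [0.5645, -0.017, 0.0502]
eef_rot: [0.979, -0.203, 0.0, -0.0]
ft_force: [1.4, -0.3, 1.3]
grip_width: 0.0199
```

Run:
```python
from h import *
s=st()
# path: blade tip on floor; grasp at 245 along, 8 above underside
yb=.088-.245*np.cos(np.radians(8))+.008*np.sin(np.radians(8)); print('yb',yb)
```

```text
6.0 pos [ 0.5645 -0.017   0.0502] chest [0.0007 0.0877 0.0502] F [ 1.4  -0.32  1.25] M [-0.11 -0.14  0.06] w 0.0199 txyaw -23.39 j [-0.07  0.44  2.06 -0.    0.64  0.34] [ 0.001 -0.    -1.   ]
yb -0.1535022920340042
```

Emit:
arm_command([
  [[0,0,-0.02,0,1],[0,0,-0.05,0,1],[0,0,-0.08,0,1],[0,0,-0.1,0,1],[0,0,-0.1,0,1]],
])

```text
clock: 6.62
position: [0.5644, -0.017, 0.0755]
eef_rot: [0.979, -0.203, 0.0, -0.0]
ft_force: [0.2, 0.4, -0.4]
grip_width: 0.02
```

Run:
```python
from h import *
s=st(); cam('wrist','wrist5.png'); im=cam('side','side5.png'); f=im['frame'][150:300,240:420]; cv2.imwrite('pics/side5c.png',cv2.resize(f,None,fx=4,fy=4,interpolation=cv2.INTER_CUBIC))
```

```text
6.62 pos [ 0.5644 -0.017   0.0755] chest [0.0006 0.0876 0.0755] F [ 0.15  0.42 -0.39] M [-0.09  0.08  0.06] w 0.02 txyaw -23.4 j [-0.07  0.4   2.06 -0.    0.69  0.34] [ 0.001 -0.    -1.   ]
```

View pics/side5c.png

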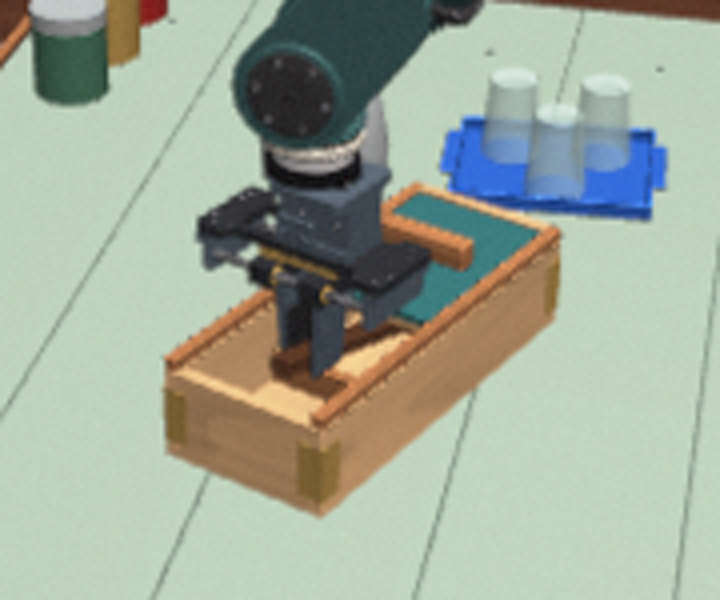

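View pics/wrist5.png

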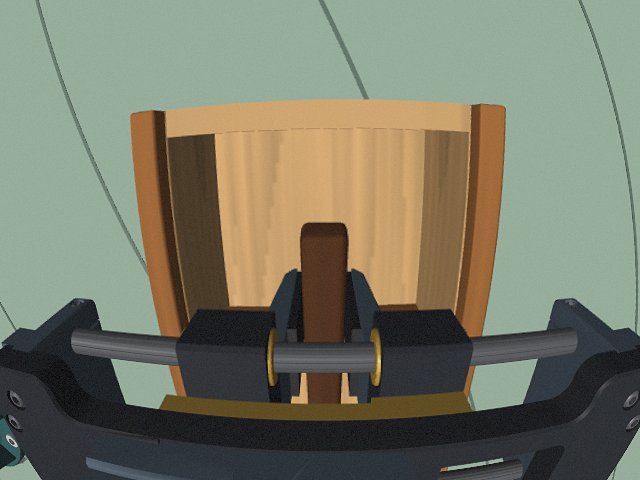

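```bash
cat >> h.py <<'E'
def projw(im,P):
    f=240/np.tan(np.radians(float(im['vertical_fov']))/2)
    Rm=cv2.Rodrigues(np.array(im['rvec'],float))[0];t=np.array(im['tvec'],float).ravel()
    c=np.atleast_2d(P)@Rm.T+t; th=np.arctan2(np.hypot(c[:,0],c[:,1]),c[:,2]); ph=np.arctan2(c[:,1],c[:,0])
    return np.c_[im['cx']+f*th*np.cos(ph),im['cy']+f*th*np.sin(ph)]
def wz(im,u,v):
    o,d=ray(im,u,v,True); Rm=cv2.Rodrigues(np.array(im['rvec'],float))[0]
    dz=(Rm@d)[2]; return o+d/dz*im['z_map'][v,u]
def handle(im,u,rows,med=2):
    P=[]
    for v in rows:
        q=[wz(im,uu,v) for uu in range(u-6,u+7) if im['z_map'][v,uu]>0]
        if q: P.append(w2c(np.median(q,0)))
    return np.array(P)
E
python3 - <<'E'
from h import *
im=load('wrist')
P=handle(im,323,range(226,335,8)); print(P.round(4))
E
```

```text
[[0.0013 0.1314 0.0824]
 [0.0013 0.1299 0.0888]
 [0.0011 0.1273 0.0914]
 [0.0012 0.1241 0.0906]
 [0.0011 0.12   0.0899]
 [0.0011 0.116  0.0892]
 [0.001  0.1115 0.0875]
 [0.0011 0.1078 0.0869]
 [0.0008 0.1033 0.0857]
 [0.0009 0.0992 0.0846]
 [0.0007 0.0946 0.0838]
 [0.0006 0.0897 0.082 ]
 [0.0008 0.0847 0.0811]
 [0.0005 0.0794 0.0799]]
```

Emit:
arm_command([
  [[0,-0.025,-0.012,0,1],[0,-0.05,-0.025,0,1],[0,-0.08,-0.042,0,1],[0,-0.12,-0.07,0,1],[0,-0.16,-0.1,0,1]],
])

```text
clock: 7.35
position: [0.5804, 0.0205, 0.1005]
eef_rot: [0.979, -0.203, 0.0, -0.0]
ft_force: [0.3, 0.2, -0.3]
grip_width: 0.0198
```

Run:
```python
from h import *
s=st(); im=cam('wrist','wrist6.png')
P=handle(im,323,range(200,335,8)); print(P.round(4)); 
i=P[:,1]<P[:,1].max()-.008;k=np.polyfit(P[i,1],P[i,2],1);print('pitch',np.degrees(np.arctan(k[0])),'top at grasp',np.polyval(k,w2c(s['position'])[1]))
sc=load('scene')
for nm,u,v in [('bowl',452,225),('cupA',397,192),('cupB',419,180),('cupC',447,190),('teapot',173,335),('whitebowl',409,350),('tb',300,340)]:
    print(nm,px(sc,u,v).round(3))
```

```text
7.35 pos [0.5804 0.0205 0.1005] chest [0.001  0.1284 0.1005] F [ 0.31  0.21 -0.31] M [0.   0.1  0.01] w 0.0198 txyaw -23.39 j [-0.    0.37  2.02  0.    0.74  0.4 ] [ 0.  0. -1.]
[[0.0018 0.1783 0.0813]
 [0.0018 0.1746 0.0809]
 [0.0013 0.1528 0.0072]
 [0.0012 0.1471 0.0071]
 [0.0017 0.1711 0.1123]
 [0.0017 0.1691 0.1174]
 [0.0016 0.1668 0.1203]
 [0.0016 0.1631 0.1196]
 [0.0015 0.1593 0.118 ]
 [0.0016 0.1553 0.1165]
 [0.0015 0.1512 0.1155]
 [0.0013 0.1465 0.1136]
 [0.0013 0.1421 0.112 ]
 [0.0012 0.1372 0.1104]
 [0.001  0.1319 0.1083]
 [0.001  0.1269 0.1069]
 [0.0009 0.1207 0.1041]]
pitch 9.106547793967854 top at grasp 0.09522586427897689
bowl [0.646 0.478 0.097]
cupA [0.421 0.423 0.077]
cupB [0.41  0.524 0.084]
cupC [0.493 0.584 0.08 ]
teapot [ 0.658 -0.432  0.137]
whitebowl [0.93  0.121 0.042]
tb [ 0.748 -0.119  0.002]
```

View pics/wrist6.png

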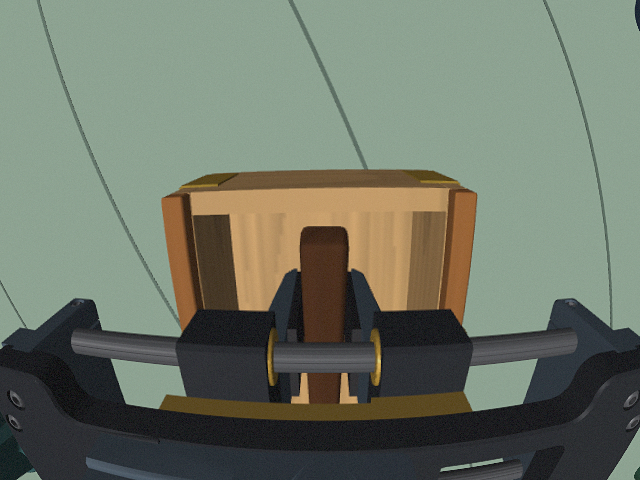

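Emit:
arm_command([
  [[0,0,0,0,1],[0,0,0,0,1],[0,-0.03,-0.016,0,1],[0,-0.08,-0.036,0,1],[0,-0.15,-0.063,0,1]],
], newtons=30)

```text
clock: 8.02
position: [0.5952, 0.055, 0.116]
eef_rot: [0.979, -0.203, -0.0, 0.0]
ft_force: [0.5, 0.2, -0.1]
grip_width: 0.0198
```

```bash
cat >> h.py <<'E'
def pitch(im,rows=range(180,345,4),u=323):
    P=handle(im,u,rows); s=ctrl.read_state(); c=w2c(s['position'])
    d=P-c; P=P[(d[:,1]<.036)&(d[:,1]>-.012)&(abs(d[:,2])<.05)]
    k=np.polyfit(P[:,1],P[:,2],1); print('pitch',np.degrees(np.arctan(k[0])).round(2),'top-TCP at grasp',(np.polyval(k,c[1])-c[2]).round(4), 'n',len(P),'xslope',np.degrees(np.arctan(np.polyfit(P[:,1],P[:,0],1)[0])).round(2))
E
python3 - <<'E'
from h import *
s=st(); im=cam('wrist'); pitch(im); im=cam('side','side7.png'); f=im['frame'][150:300,240:420]; cv2.imwrite('pics/side7c.png',cv2.resize(f,None,fx=4,fy=4,interpolation=cv2.INTER_CUBIC))
E
```

```text
8.03 pos [0.5952 0.055  0.116 ] chest [0.0015 0.166  0.116 ] F [ 0.47  0.2  -0.14] M [ 0.01  0.07 -0.01] w 0.0198 txyaw -23.42 j [0.05 0.37 1.99 0.   0.78 0.46] [-0.  0. -1.]
pitch 20.18 top-TCP at grasp 0.006 n 20 xslope 1.0
```

View pics/side7c.png

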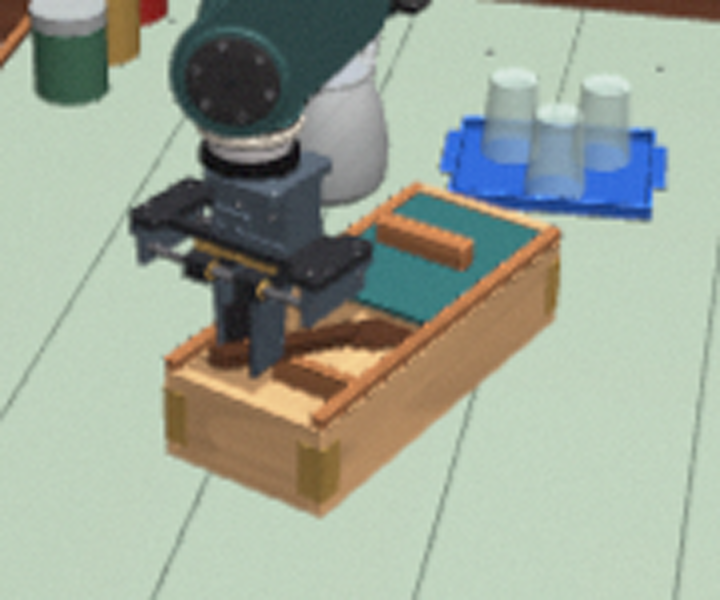

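Emit:
arm_command([
  [[0,-0.12,-0.045,0,1],[0,-0.26,-0.098,0,1],[0,-0.4,-0.152,0,1],[0,-0.54,-0.205,0,1],[0,-0.66,-0.26,0,1]],
])

```text
clock: 8.75
position: [0.6607, 0.207, 0.181]
eef_rot: [0.979, -0.202, -0.0, 0.0]
ft_force: [0.5, -0.8, -0.3]
grip_width: 0.0199
```

Run:
```python
from h import *
s=st(); im=cam('wrist'); pitch(im); im=cam('side','side8.png'); f=im['frame'][150:300,220:420]; cv2.imwrite('pics/side8c.png',cv2.resize(f,None,fx=4,fy=4,interpolation=cv2.INTER_CUBIC))
```

```text
8.75 pos [0.6607 0.207  0.181 ] chest [0.0037 0.3315 0.181 ] F [ 0.5  -0.75 -0.31] M [ 0.01  0.05 -0.  ] w 0.0199 txyaw -23.36 j [ 0.27  0.42  1.77 -0.    0.95  0.68] [-0. -0. -1.]
pitch 19.86 top-TCP at grasp 0.0056 n 21 xslope 0.87
```

View pics/side8c.png

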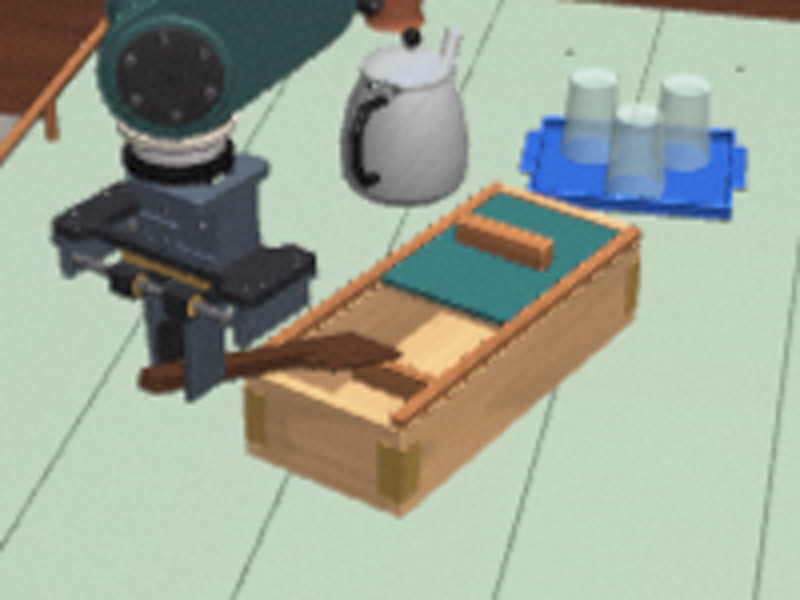

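Emit:
arm_command([
  [[0,-0.03,-0.12,0,1],[0,-0.05,-0.3,0,1],[0,-0.05,-0.48,0,1],[0,-0.05,-0.56,0,1],[0,-0.05,-0.56,0,1]],
])

```text
clock: 9.48
position: [0.6655, 0.2168, 0.3211]
eef_rot: [0.979, -0.203, 0.001, -0.0]
ft_force: [0.4, -0.1, -1.2]
grip_width: 0.0197
```

Run:
```python
from h import *
s=st(); im=cam('wrist'); pitch(im)
sc=cam('scene','scene9.png')
move(c2w(.24,.2,.3)); print(c2w(.24,.2,.3))
C=cloud(sc)
# obstacles near target footprint, chest coords
W=C.reshape(-1,3); d=W[:,:2]-C0; q=np.c_[d@X,d@U,W[:,2]]
m=(q[:,0]>.13)&(q[:,0]<.42)&(q[:,1]>-.12)&(q[:,1]<.32)&(q[:,2]>.015)&(q[:,2]<.3)
print(m.sum(), q[m][::60].round(3))
```

```text
9.47 pos [0.6655 0.2168 0.3211] chest [0.0045 0.3424 0.3211] F [ 0.44 -0.08 -1.18] M [-0.    0.02 -0.02] w 0.0197 txyaw -23.41 j [ 0.28  0.29  1.67 -0.    1.18  0.69] [ 0.001  0.    -1.   ]
pitch 20.55 top-TCP at grasp 0.0079 n 20 xslope 1.05
shift [0.954 0.552 0.074] turn 0 deg 0
[ 0.82861763 -0.00483662  0.3       ]
460 [[0.261 0.319 0.058]
 [0.286 0.308 0.057]
 [0.3   0.304 0.049]
 [0.316 0.303 0.051]
 [0.333 0.301 0.058]
 [0.35  0.316 0.06 ]
 [0.396 0.317 0.055]
 [0.409 0.306 0.044]]
```

View pics/scene9.png

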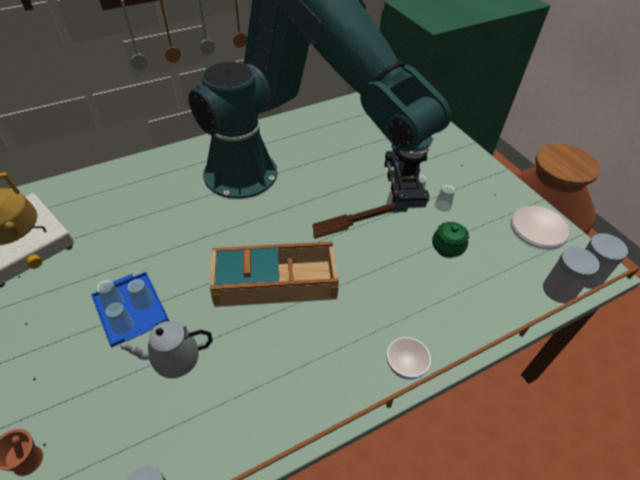

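Emit:
arm_command([
  [[0.19,0.118,0,0,1],[0.4,0.25,0,0,1],[0.6,0.38,0,0,1],[0.8,0.5,0,0,1],[0.95,0.59,0,0,1]],
])

```text
clock: 10.2
position: [0.8251, -0.015, 0.3176]
eef_rot: [0.979, -0.203, -0.002, 0.0]
ft_force: [-0.2, 0.7, 0.4]
grip_width: 0.0201
```

Emit:
arm_command([
  [[0,0,0.15,0,1],[0,0,0.35,0,1],[0,0,0.55,0,1],[0,0,0.72,0,1],[0,0,0.78,0,1]],
])

```text
clock: 10.82
position: [0.8222, -0.0127, 0.1203]
eef_rot: [0.979, -0.203, -0.003, 0.001]
ft_force: [-0.3, 0.4, -0.0]
grip_width: 0.0197
```

Run:
```python
from h import *
s=st(); im=cam('wrist'); pitch(im)
cam('scene','scene10.png'); im=cam('side','side10.png')
```

```text
10.82 pos [ 0.8222 -0.0127  0.1203] chest [0.2371 0.1903 0.1203] F [-0.26  0.37 -0.05] M [-0.04  0.08  0.02] w 0.0197 txyaw -23.41 j [-0.04  0.68  1.48  0.    0.99  0.36] [-0.007  0.    -1.   ]
pitch 19.9 top-TCP at grasp 0.0063 n 20 xslope 1.14
```

View pics/scene10.png

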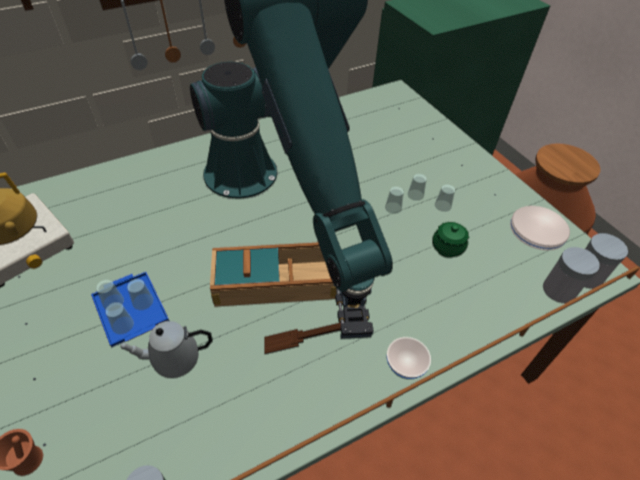

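View pics/side10.png

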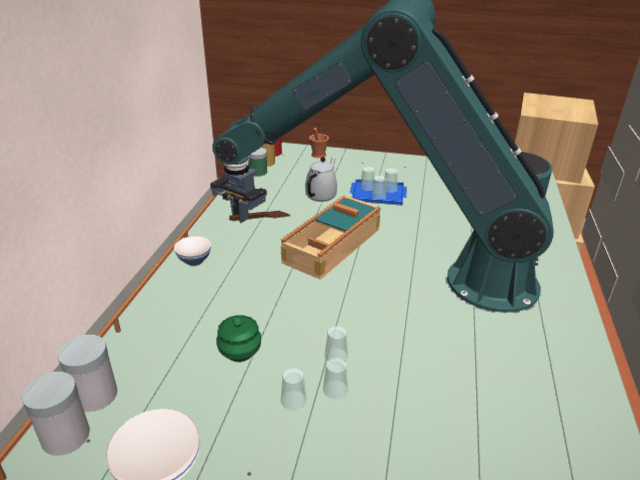

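Emit:
arm_command([
  [[0,0,0.08,0,1],[0,0,0.12,0,1],[0,0,0.17,0,1],[0,0,0.22,0,1],[0,0,0.27,0,1]],
], newtons=4)

```text
clock: 11.6
position: [0.8248, -0.0127, 0.0573]
eef_rot: [0.979, -0.203, -0.0, 0.0]
ft_force: [-0.3, -0.1, -0.4]
grip_width: 0.0199
```

Run:
```python
from h import *
s=st(); im=cam('wrist'); pitch(im)
```

```text
11.6 pos [ 0.8248 -0.0127  0.0573] chest [0.2395 0.1913 0.0573] F [-0.33 -0.13 -0.38] M [-0.09  0.08  0.01] w 0.0199 txyaw -23.4 j [-0.04  0.75  1.49 -0.    0.9   0.36] [-0. -0. -1.]
pitch 11.28 top-TCP at grasp 0.0077 n 22 xslope 0.84
```

Emit:
arm_command([
  [[0,0,0.05,0,1],[0,0,0.1,0,1],[0,0,0.14,0,1],[0,0,0.165,0,1],[0,0,0.175,0,1]],
])

```text
clock: 12.28
position: [0.8247, -0.0127, 0.014]
eef_rot: [0.979, -0.203, -0.0, 0.0]
ft_force: [0.3, -0.8, 0.9]
grip_width: 0.0198
```

Run:
```python
from h import *
s=st(); im=cam('wrist'); pitch(im)
```

```text
12.28 pos [ 0.8247 -0.0127  0.014 ] chest [0.2394 0.1912 0.014 ] F [ 0.3  -0.76  0.89] M [-0.09  0.13 -0.04] w 0.0198 txyaw -23.4 j [-0.04  0.8   1.48 -0.    0.85  0.36] [-0.  0. -1.]
pitch 1.27 top-TCP at grasp 0.0055 n 24 xslope 0.97
```

Emit:
arm_command([
  [[0,0,0.006,0,0.7],[0,0,0.006,0,0.65],[0,0,0.006,0,0.65],[0,0,0.006,0,0.65]],
])

```text
clock: 12.82
position: [0.8249, -0.0127, 0.0131]
eef_rot: [0.979, -0.203, 0.0, -0.0]
ft_force: [-0.1, -0.2, 0.7]
grip_width: 0.0318
```

Emit:
arm_command([
  [[0,0,0,0,1],[0,0,0,0,1],[0,0,0,0,1],[0,0,0,0,1],[0,0,0,0,1]],
], newtons=20)

```text
clock: 13.45
position: [0.8248, -0.0126, 0.013]
eef_rot: [0.979, -0.203, -0.0, -0.0]
ft_force: [-0.3, -0.2, 1.6]
grip_width: 0.02
```

Run:
```python
from h import *
s=st(); im=cam('wrist','wrist11.png'); pitch(im)
```

```text
13.45 pos [ 0.8248 -0.0126  0.013 ] chest [0.2395 0.1913 0.013 ] F [-0.35 -0.24  1.59] M [-0.07  0.18 -0.02] w 0.02 txyaw -23.4 j [-0.04  0.81  1.48  0.    0.85  0.36] [-0.  0. -1.]
pitch -0.05 top-TCP at grasp 0.0021 n 23 xslope 1.02
```

View pics/wrist11.png

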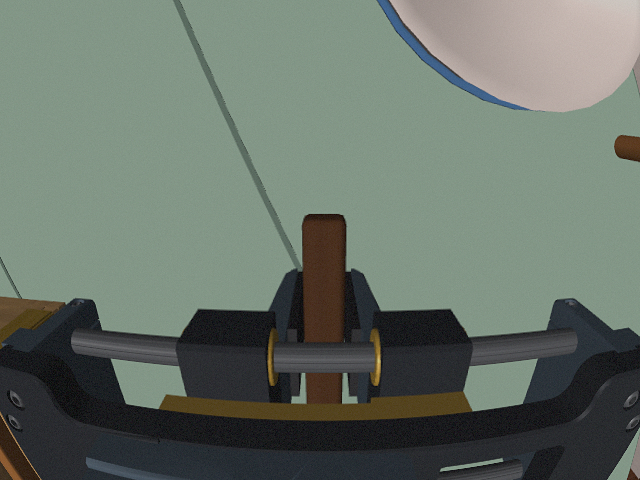

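Handle flat (pitch ≈ 0°) between the pads. Firm grip and lift gently.

Emit:
arm_command([
  [[0,0,0,0,1],[0,0,0,0,1],[0,0,-0.02,0,1],[0,0,-0.06,0,1],[0,0,-0.12,0,1]],
], newtons=45)

```text
clock: 14.12
position: [0.8247, -0.0127, 0.0437]
eef_rot: [0.979, -0.203, -0.0, 0.0]
ft_force: [0.3, -0.6, -0.7]
grip_width: 0.0197
```

Run:
```python
from h import *
s=st(); im=cam('wrist'); pitch(im)
```

```text
14.12 pos [ 0.8247 -0.0127  0.0437] chest [0.2394 0.1913 0.0437] F [ 0.29 -0.61 -0.68] M [-0.02  0.07  0.03] w 0.0197 txyaw -23.4 j [-0.04  0.77  1.49  0.    0.89  0.36] [-0.  0. -1.]
pitch 0.03 top-TCP at grasp -0.0007 n 24 xslope 1.0
```

Emit:
arm_command([
  [[0,0,-0.12,0,1],[0,0,-0.28,0,1],[0,0,-0.48,0,1],[0,0,-0.68,0,1],[0,0,-0.84,0,1]],
])

```text
clock: 14.8
position: [0.8251, -0.0126, 0.2576]
eef_rot: [0.979, -0.203, 0.001, -0.0]
ft_force: [-0.3, 0.1, -0.3]
grip_width: 0.0198
```

Run:
```python
from h import *
s=st(); im=cam('wrist'); pitch(im)
```

```text
14.8 pos [ 0.8251 -0.0126  0.2576] chest [0.2397 0.1914 0.2576] F [-0.35  0.09 -0.27] M [-0.06  0.04  0.04] w 0.0198 txyaw -23.39 j [-0.04  0.54  1.43  0.    1.17  0.36] [ 0.003 -0.    -1.   ]
pitch -0.09 top-TCP at grasp -0.004 n 24 xslope 0.91
```

Emit:
arm_command([
  [[0,0,-0.08,0,1],[0,0,-0.16,0,1],[0,0,-0.2,0,1],[0,0,-0.2,0,1],[0,0,-0.2,0,1]],
])

```text
clock: 15.48
position: [0.8244, -0.0127, 0.3018]
eef_rot: [0.979, -0.203, -0.001, 0.0]
ft_force: [0.0, 0.4, -0.6]
grip_width: 0.0195
```

Run:
```python
from h import *
s=st(); im=cam('wrist'); pitch(im)
```

```text
15.47 pos [ 0.8244 -0.0127  0.3018] chest [0.2391 0.1912 0.3018] F [ 0.01  0.39 -0.55] M [-0.02  0.05 -0.01] w 0.0195 txyaw -23.4 j [-0.04  0.51  1.4  -0.    1.23  0.36] [-0.001  0.    -1.   ]
pitch 0.07 top-TCP at grasp 0.0021 n 23 xslope 1.04
```

Emit:
arm_command([
  [[0,0,0,0,1],[0,0,0,0,1],[0,0,0,0,1],[0,0,0,0,1],[0,0,0,0,1]],
])

```text
clock: 16.15
position: [0.8248, -0.0126, 0.303]
eef_rot: [0.979, -0.203, 0.0, -0.0]
ft_force: [0.2, 0.3, 0.0]
grip_width: 0.0197
```

Run:
```python
from h import *
s=st(); im=cam('wrist'); pitch(im)
cam('scene','scene12.png'); im=cam('side','side12.png')
sc=load('scene'); C=cloud(sc); hsv=cv2.cvtColor(sc['frame'],cv2.COLOR_BGR2HSV)
m=(C[...,2]>.22)&(C[...,2]<.36)&(hsv[...,0]<15)&(hsv[...,1]>90)&(hsv[...,2]<130); m[:200]=0
P=C[m]; d=P[:,:2]-C0; y=d@U; print(m.sum(),'y',y.min().round(3),y.max().round(3),'z',np.percentile(P[:,2],[2,50,98]).round(3))
for a in np.arange(-.1,.25,.05):
    i=(y>a)&(y<a+.05)
    if i.sum()>3: print(a.round(2),i.sum(),np.median(P[i,2]).round(4))
sd=load('side')
```

```text
16.15 pos [ 0.8248 -0.0126  0.303 ] chest [0.2395 0.1913 0.303 ] F [0.2  0.3  0.05] M [-0.04  0.04 -0.05] w 0.0197 txyaw -23.4 j [-0.04  0.51  1.4   0.    1.23  0.36] [ 0.  0. -1.]
pitch 0.06 top-TCP at grasp 0.002 n 23 xslope 0.86
1317 y -0.052 0.169 z [0.292 0.297 0.307]
-0.1 18 0.295
-0.05 419 0.2955
0.0 414 0.2964
0.05 217 0.3037
0.1 192 0.304
0.15 57 0.304
```

View pics/scene12.png

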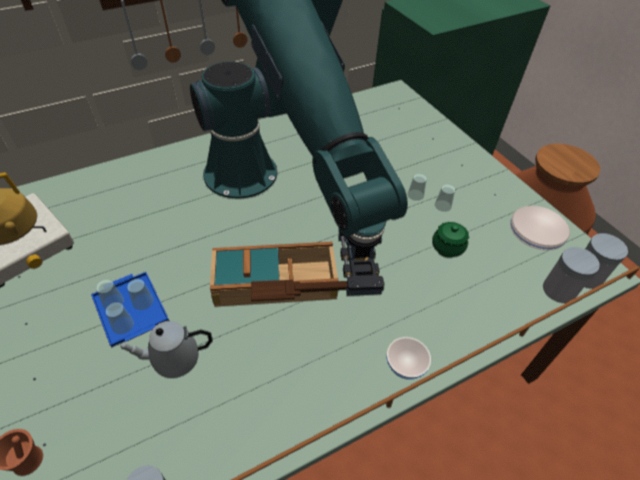

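View pics/side12.png

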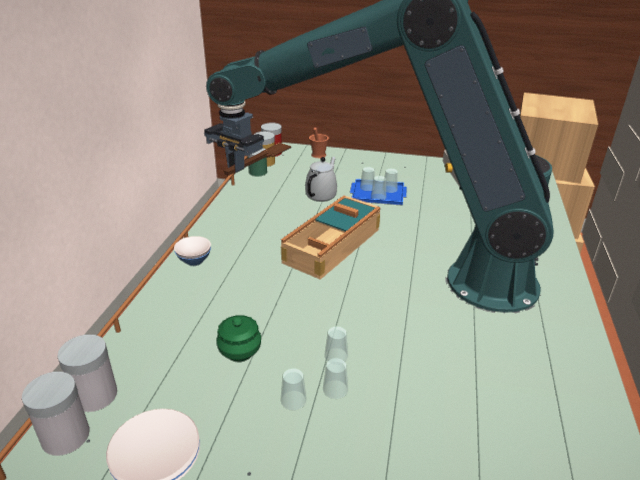

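Run:
```python
from h import *
for n in ['scene','side']:
    im=load(n); C=cloud(im); hsv=cv2.cvtColor(im['frame'],cv2.COLOR_BGR2HSV)
    d=C[...,:2]-C0; x=d@X; y=d@U
    m=(abs(x)<.07)&(abs(y)<.19)&(abs(C[...,2]-.092)<.008)&(hsv[...,0]>80)&(hsv[...,0]<105)&(hsv[...,1]>120)
    print(n,m.sum(),np.percentile(y[m],[.5,50,99.5]).round(4))
st(); print(ctrl.close_job())
```

```text
scene 1649 [-0.1678 -0.0809  0.0111]
side 685 [-0.1695 -0.0478  0.0168]
16.3 pos [ 0.8248 -0.0126  0.303 ] chest [0.2395 0.1913 0.303 ] F [-0.07  0.66 -0.7 ] M [-0.02  0.02  0.02] w 0.0198 txyaw -23.39 j [-0.04  0.51  1.4  -0.    1.23  0.36] [ 0. -0. -1.]
the job is handed in; nothing more can be done
None
```

The lid is fully open, and the turner is out of the chest, held level in the gripper. I handed the job in at 16.3 s of the 61 s allowed.

- **Lid:** I pushed the batten with the fingers until the force jumped to about 43 N at the stop, then backed off. That is just over the 40 N figure, but it was the fingers pushing, and that limit is for the arm and the gripper's body. Just before hand-in, the images put the lid's front edge at chest y +11 to +17 mm, against +14 mm when fully open.
- **Drawing out:** I gripped the handle lightly at 4 N and let it pivot up to about 20° with the blade on the floor. Then I gripped at 30 N and drew it out along its own axis over the end wall. The wrist force readings I took showed no sign of it catching on the chest.
- **Levelling:** I laid the turner flat on clear table beside the chest, opened the fingers briefly and gripped it again, then lifted it at 45 N. It was therefore out of the grip for about half a second.
- **Last checks:** The turner's pitch was about 0.1° and steady over two readings. Its underside is at about z 0.288 m, roughly 17 cm above the chest's highest part.
- **Bystanders:** In the last pictures, the teapot, sugar bowl and cups look to be where they started. I judged that by eye, not by measurement. One glass cup is hidden behind the arm in the final scene view, but the side view shows it.

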